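Release the incubator's plate drawer with its two-button interlock

TASK

The plate drawer of the small white incubator is locked by the two round buttons on its top. Press both round buttons down together, one with each fingertip, and hold both down without letting up on either until the sprung drawer has run all the way out with the plate in it; then let go of the buttons and move clear. Do not press the square key, push or pull the drawer by hand, lift the plate, or disturb the vial, bottle, tip box or tube rack.

Things in the scene. Friction and masses are not known exactly. Their poses are not given: they have to be found in the camera images.
- incubator: White box-shaped bench incubator for one plate, fixed to the bench: 190 mm (its x) by 170 mm (its y) by 85 mm high, flat top at z = 85 mm. Origin: centre of its underside. Its +y side is the front, where the drawer comes out; it may stand turned to either side. On top: the two round buttons near the front edge, and towards the back a flat dark display, the square key (+x side) and a loose vial (-x side).
- button_a_top (a point): Centre of the top face of round grey button A, at the incubator's x = -31, y = +35, z = 99 mm while up. The flat cap is 24 mm across and stands 14 mm above the incubator's top, in a collar 33 mm across and 4 mm high. The two round buttons stand 62 mm apart centre to centre (38 mm between their near edges, 86 mm over their far edges), along the incubator's x. The point goes down with the cap.
- button_b_top (a point): Centre of the top face of round grey button B, the same as A but at the incubator's x = +31 mm.
- button_a (a joint): How far button A is pressed, m: 0 up, 0.007 fully down against its stop. It is sprung: about 1.5 N starts it and 5 N holds it fully down, so the pair takes about 10 N; it springs back up when let go. Its lock is free of the drawer beyond about 0.004.
- button_b (a joint): How far button B is pressed, m, the same as A. Each button locks the drawer alone: the drawer runs only while both are down, and a button let up stops it again at the next tooth, within 16 mm.
- drawer (a joint): How far the drawer has run out, m: 0 shut, 0.1 fully out against its stop. A damped spring drives it out by itself at 20 to 30 mm/s, so it takes about 4 s with both buttons held down; it then stays out.
- drawer_front (a point): Middle of the outer face of the drawer's front panel (white, 168 mm wide, 40 mm high, middle 31 mm above the bench); it moves with the drawer along the incubator's +y, from y = 93 to 193 mm. Axes as the incubator's.
- plate: Pale well plate 127.5 x 85.5 x 14 mm lying in the drawer, hidden under the incubator's top until the drawer comes out. Origin: centre of its underside, 18 mm above the bench and 65 mm behind drawer_front while it lies in the drawer.
- square_key (a joint): How far the square key (16 mm square, 9 mm high) is pressed, m: 0 up, 0.004 down. To be left alone.
- square_key_top (a point): Centre of the square key's top, at the incubator's x = +66, y = -45, z = 94 mm.
- vial: Small amber jar with a white cap, 24 mm across, 45 mm high, standing loose on the incubator's top towards the back. Origin: centre of its underside. Bystander.
- tip_box: Pale closed box of pipette tips, 123 x 85 x 65 mm, on the bench. Origin: centre of its underside. Bystander.
- bottle: Amber bottle, 70 mm across, 140 mm high, standing on the bench. Origin: centre of its underside. Bystander.
- tube_rack: Orange rack of capped tubes, 70 x 160 x 42 mm, on the bench beyond the incubator. Origin: centre of its underside. Bystander.

How it is judged:
On the way, in this order (a step that is already met when the one before it is completed fails the run):
1. both round buttons are pressed down together by the fingers (each more than 4.5 mm) (value of joint each of button_a, button_b above 0.0045 m and contact force between the fingers and button_a above 0.5 N and contact force between the fingers and button_b above 0.5 N and value of joint drawer below 0.08 m), for 0.2 s.
2. the drawer has run all the way out while the fingers still hold both buttons down (value of joint each of button_a, button_b above 0.0045 m and contact force between the fingers and button_a above 0.5 N and contact force between the fingers and button_b above 0.5 N and value of joint drawer above 0.09 m), for 0.1 s.
At the end, for the whole second after the job is handed in: The drawer is out by more than 90 of its 100 mm, both round buttons and the square key are up again (within 1.5 mm), the plate lies flat and still in the drawer (within 7 mm of its place), and the vial, tip box, bottle and tube rack are within 20 mm of where they were (value of joint drawer above 0.09 m and value of joint each of button_a, button_b, square_key below 0.0015 m and z of plate in the frame of drawer_front between -0.017 and -0.009 m and y of plate in the frame of drawer_front between -0.072 and -0.058 m and x of plate in the frame of drawer_front between -0.007 and 0.007 m and angle between plate's own z axis and vertical below 0.05 rad and linear speed of plate below 0.02 m/s and distance of each of vial, tip_box, bottle, tube_rack from where it was at the start of the episode below 0.02 m); the robot touches nothing.
It fails at once if a round button was let up while the drawer was only part of the way out (value of joint drawer between 0.006 and 0.09 m and value of joint any of button_a, button_b below 0.0025 m).
It fails at once if the square key was pressed (value of joint square_key above 0.0025 m).
It fails at once if the drawer was pushed or pulled by hand (contact force between any of the fingers, the arm and drawer above 3 N).
It fails at once if the plate was lifted (height (world z) of plate above 0.03 m).
It fails at once if a bystander was shoved or lifted (distance of any of vial, tip_box, bottle, tube_rack from where it was at the start of the episode above 0.03 m).
It also fails if it takes over 35 s, if anything falls off the work surface, if the arm or the gripper's body presses on something with over 40 N, if the wrist force passes 120 N, or if a joint passes its speed limit or range.

ROBOT

A 6-joint arm with a two-finger parallel gripper is mounted at the origin on the work surface. World frame = base frame: x ahead of the robot, y to its left, z up, the work surface at z = 0. Lengths are in m, angles in rad, forces in N, time in s.
With the tool pointing down it reaches from about 0.275 to 0.825 m from the base axis. Payload 4.9 kg.
Tool frame: the origin (TCP) lies between the finger pads; the fingertips stand 17 mm ahead of it and the grasp point (between the pads) lies 2 mm behind it; z points along the fingers, x is the direction in which the jaws open and shut, and the axes are right-handed (so a half turn about z gives the same grasp; the last joint's range is limited). The gripper opens to 85 mm and grips with 20 to 120 N. Pads are 22 mm wide; open, the fingers measure 114 mm over their backs; the gripper's body (76 mm by 85 mm) begins 54 mm behind the grasp point. The pads swing forward as they close: fully open they stand 13 mm farther back than shut.
Start: joints at [-0.134, 0.326, -0.193, 1.052, 0, 1.437], TCP at [0.55, 0, 0.248] pointing down, gripper open.
Joint ranges: [-2.65, 2.65], [-0.97, 1.79], [-1.3, 1.35], [-1.93, 2.1], [-1.47, 1.37], [-3.14, 3.14]. Speed limits (rad/s): [2.57, 2.57, 3.14, 3.14, 3.14, 3.14].

INTERFACE

Orientations are given as a unit quaternion [w, x, y, z].
In Python, from plant import ctrl gives the robot as it stands.
- The arm moves only by the shell command python3 -m pendant 'ROWS' [FORCE]. ROWS is JSON, one flat list of numbers, 7 for each row, row after row: the shift along the world's x, y, z in mm, then the turn, a rotation vector about the world's x, y, z in rad, then the closure, from 0 (fully open) to 1 (shut). A call has exactly 10 rows; each row is the pose to reach, as a shift and turn from the pose commanded when the call began; what a row does not reach only later rows make up. A row lasts 1/8 s, in which the tool goes at most 62.5 mm and 10.7 degrees, less where a joint would pass 70% of its speed; a pose out of reach is approached as far as the arm can. A call with a gripper value outside its range is refused whole. The fingers move at their own pace and stop on an object; FORCE is the grip in N (left out, the last holds). Time passes only in rows, so rows that repeat a pose let the fingers close, or fill a call up. It gives the time, the measured TCP pose, the force and the opening at its end, in the units of the state.
- ctrl.get_obs(): the state, without advancing time (a new reading comes with each control period).
- ctrl.read_camera(name): name is "scene" or "side" or "wrist"; returns the picture (480x640x3 uint8, red, green, blue); there is no depth.
- ctrl.camera_params(name): a dict with "vertical_fov" (degrees; the focal length in pixels is half the picture's height over the tangent of half this angle, whatever the lens; pixels are square), "cx", "cy" (the principal point, pixels), "pose" (4x4, takes a point from camera to world coordinates). Camera axes: x right, y down, z forward; pixel columns grow to the right and rows downward; lengths in m; the calibration is good to about 2 mm. A picture is of the moment at which its call begins: read the wrist's pose just before it. camera_params takes no time and is no camera call; for the wrist camera it gives the pose at the moment of the call.
- ctrl.job_done(): hands the job in, once; it reports no verdict.
The state is a dict: "t": time; "joints": joint angles; "dq": joint speeds; "joint_torque": joint torques, N m; "ee_pos": TCP position; "tool_rot": TCP orientation; "force": force on the tool from outside, world axes, zero at the start; "wrist_torque": the same for the moment, N m; "opening": finger opening in m.
Only numpy, scipy, OpenCV 4.12 (cv2) and the standard library are available. Lean on these libraries where they do the work, as an engineer would, in place of code of your own. Each camera call takes 0.05 s, during which the arm holds its last target.

## Working session

There is one attempt and no reset: what is moved stays moved. The work goes in short steps, Python scripts to look and compute and a shell command to move; the robot and the scene stay as the last step left them, time stands still between calls to the robot, and variables do not carry over. Pictures are saved under pics/ and viewed, and the job is handed in when it is done.

```bash
mkdir -p pics; ls
python3 - <<'E'
from plant import ctrl
import cv2
for n in ["scene","side","wrist"]:
    p=ctrl.camera_params(n); print(n,p)
    cv2.imwrite(f"pics/{n}0.png",ctrl.read_camera(n)[:,:,::-1])
print(ctrl.get_obs())
E
```

```text
pics
scene {'vertical_fov': 55.15778900864721, 'cx': 323.2743381485251, 'cy': 244.2601583066484, 'pose': array([[-0.40942967,  0.77591498, -0.47992009,  1.12687381],
       [ 0.91232591,  0.34510674, -0.22036963,  0.26863161],
       [-0.00536444, -0.5280694 , -0.84918428,  1.02417092],
       [ 0.        ,  0.        ,  0.        ,  1.        ]])}
side {'vertical_fov': 47.18618465836782, 'cx': 316.7032390161158, 'cy': 239.95881826962895, 'pose': array([[ 0.71871536, -0.38630955,  0.57811173, -0.1336171 ],
       [-0.69507128, -0.37765294,  0.61176317, -0.75819634],
       [-0.01800437, -0.84151244, -0.53993764,  0.78189584],
       [ 0.        ,  0.        ,  0.        ,  1.        ]])}
wrist {'vertical_fov': 58.63740811632943, 'cx': 323.5236641570536, 'cy': 243.15118923611502, 'pose': array([[ 9.99999456e-01, -2.43508061e-04, -1.01390061e-03,
         5.49149711e-01],
       [-5.45177573e-04, -9.50960765e-01, -3.09311051e-01,
         7.96085375e-02],
       [-8.88859969e-04,  3.09311436e-01, -9.50960381e-01,
         3.73416660e-01],
       [ 0.00000000e+00,  0.00000000e+00,  0.00000000e+00,
         1.00000000e+00]])}
{'t': 0.15, 'joints': array([-1.34218729e-01,  3.26791140e-01, -1.93339223e-01,  1.05200571e+00,
        8.48174153e-06,  1.43663768e+00]), 'dq': array([-0.0001637 , -0.00020419,  0.00258077, -0.00071526, -0.00048105,
        0.00047723]), 'joint_torque': array([ 1.04211274e-03, -4.43704247e+01,  2.62664723e+01,  1.04285317e-02,
       -1.23322516e-04, -3.51401161e-05]), 'ee_pos': array([5.49585518e-01, 5.95716962e-05, 2.47677849e-01]), 'tool_rot': array([-9.38223055e-05,  9.99999775e-01, -3.00421194e-05, -6.63281414e-04]), 'force': array([-0.28984863, -0.08302691, -0.44261975]), 'wrist_torque': array([ 0.01918248,  0.01558755, -0.03099166]), 'opening': 0.08527322983214762}
```

View pics/scene0.png

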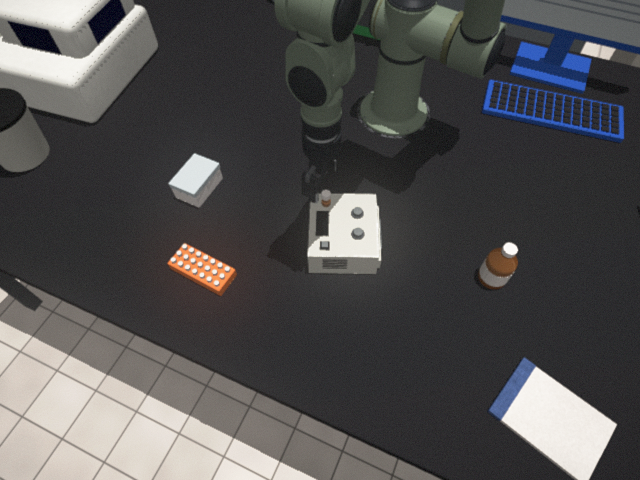

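View pics/side0.png

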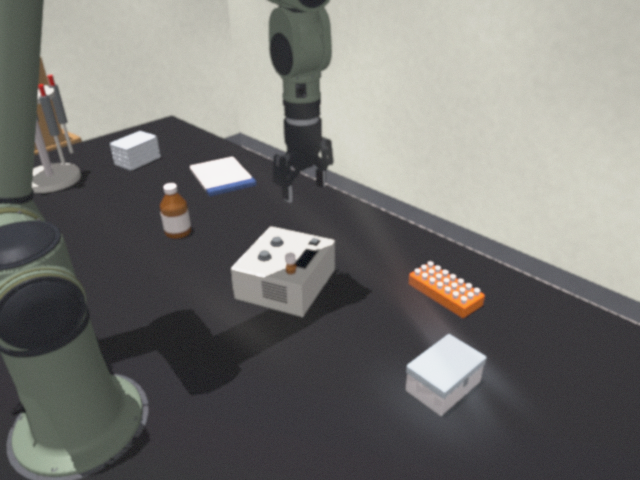

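View pics/wrist0.png

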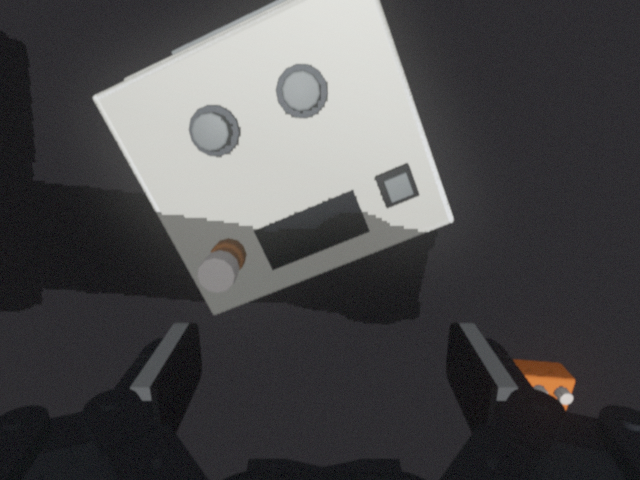

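The wrist view shows the buttons at about (211,131) and (301,90), the key at (398,187), the vial cap at (218,272), and the front edge at the top.

```bash
cat > h.py <<'E'
import numpy as np
def ray(P,u,v,z):
    f=240/np.tan(np.radians(P['vertical_fov']/2)); T=P['pose']
    d=T[:3,:3]@np.array([(u-P['cx'])/f,(v-P['cy'])/f,1]); o=T[:3,3]
    return o+d*(z-o[2])/d[2]
def px(P,p):
    f=240/np.tan(np.radians(P['vertical_fov']/2)); T=P['pose']
    c=T[:3,:3].T@(np.array(p)-T[:3,3]); return c[0]/c[2]*f+P['cx'],c[1]/c[2]*f+P['cy']
E
python3 - <<'E'
from plant import ctrl; from h import *
np.set_printoptions(precision=4,suppress=True)
def an(P,pts):
    r=[ray(P,*p) for p in pts]
    for q in r: print(q)
    return r
P=ctrl.camera_params("wrist")
r=an(P,[(211,131,.099),(301,90,.099),(398,187,.094),(95,97,.085),(453,220,.085),(214,314,.085),(378,0,.085)])
a,b=r[0],r[1]
# which is A: key at +x
print("dist",np.linalg.norm(a-b),"ang",np.arctan2(*(b-a)[1::-1]), "mid",(a+b)/2, 'corners',np.linalg.norm(r[4]-r[5]),np.linalg.norm(r[3]-r[5]))
print('scene');P=ctrl.camera_params("scene");r=an(P,[(358,211.5,.099),(358,232.5,.099)]);print((r[0]+r[1])/2)
print('side');P=ctrl.camera_params("side");r=an(P,[(265,255,.099),(277.5,241,.099)]);print((r[0]+r[1])/2)
E
```

```text
[0.479  0.0637 0.099 ]
[0.5354 0.0877 0.099 ]
[0.5981 0.0276 0.094 ]
[0.403 0.084 0.085]
[0.6393 0.0027 0.085 ]
[ 0.4667 -0.0701  0.085 ]
[0.5817 0.1389 0.085 ]
dist 0.061322684683136085 ang 0.40219101979351324 mid [0.5072 0.0757 0.099 ] corners 0.18730024850834662 0.16682602339054028
scene
[0.4817 0.0681 0.099 ]
[0.5396 0.0913 0.099 ]
[0.5107 0.0797 0.099 ]
side
[0.4746 0.0531 0.099 ]
[0.5314 0.0769 0.099 ]
[0.503 0.065 0.099]
```

```bash
python3 -m pendant '[-10,20,0,0,0,0.1,0.3, -20,40,-10,0,0,0.2,0.37, -30,60,-20,0,0,0.3,0.37, -42,75,-30,0,0,0.4,0.37, -42,75,-40,0,0,0.4,0.37, -42,75,-40,0,0,0.4,0.37, -42,75,-40,0,0,0.4,0.37, -42,75,-40,0,0,0.4,0.37, -42,75,-40,0,0,0.4,0.37, -42,75,-40,0,0,0.4,0.37]'
python3 - <<'E'
from plant import ctrl; import cv2
for n in ["wrist","side","scene"]: cv2.imwrite(f"pics/{n}1.png",ctrl.read_camera(n)[:,:,::-1])
E
```

```text
t: 1.4
ee_pos: [0.5082, 0.0749, 0.2084]
tool_rot: [0.0, 0.98, 0.198, 0.0]
force: [-0.1, -0.1, -0.6]
opening: 0.054
```

View pics/wrist1.png

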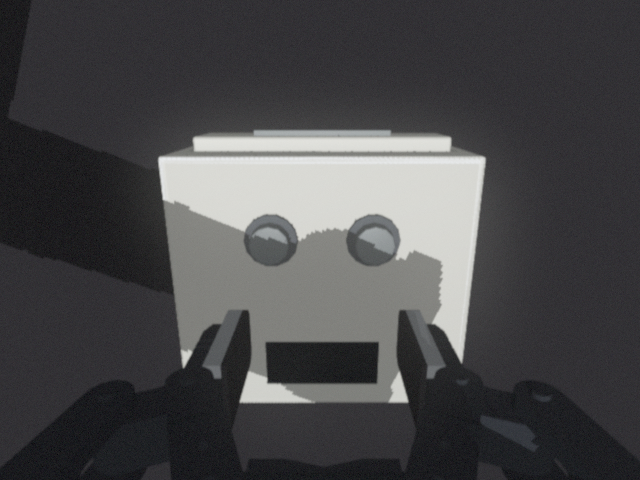

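View pics/side1.png

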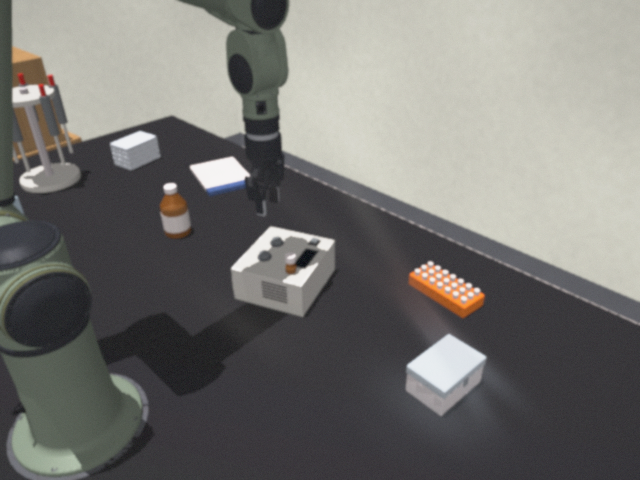

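The incubator is now square in the wrist image, with buttons at about (271,239) and (374,239), symmetric about the jaw centre. I'll zoom in to fix the cap centres and the fingertips.

Run:
```python
import cv2
a=cv2.imread("pics/wrist1.png")
a=a[190:390,180:460]
a=cv2.convertScaleAbs(a,alpha=1.6,beta=20)
cv2.imwrite("pics/z1.png",cv2.resize(a,None,fx=2.8,fy=2.8,interpolation=cv2.INTER_CUBIC))
```

```text
(no output)
```

View pics/z1.png

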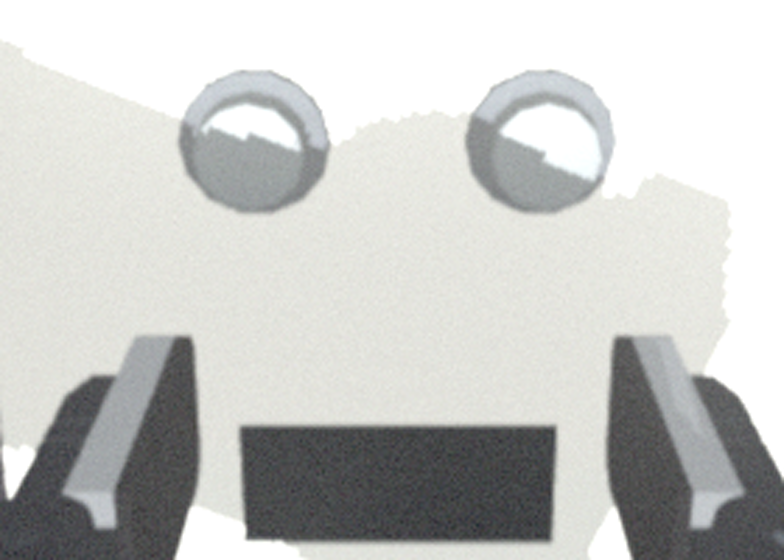

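Run:
```python
from plant import ctrl; from h import *
from scipy.spatial.transform import Rotation as R
np.set_printoptions(precision=4,suppress=True)
P=ctrl.camera_params("wrist"); o=ctrl.get_obs(); q=o['tool_rot']; M=R.from_quat(np.roll(q,-1)).as_matrix()
T=P['pose']; print("tcp",o['ee_pos'],o['opening'],'cam in tool',M.T@(T[:3,3]-o['ee_pos']))
a=ray(P,268.2,245.4,.099);b=ray(P,374.6,245.7,.099)
print(a,b,np.linalg.norm(b-a),np.arctan2(*(b-a)[1::-1]),(a+b)/2)
print('offset in tool',M.T@((a+b)/2-o['ee_pos']))
print('key?', ) 
for dz in (0.005,.01,.014,.017):
  for x in (-.027,-.033,.027,.033):
    print(dz,x,[np.round(px(P,o['ee_pos']+M@np.array([x,y,dz]))) for y in (-.011,.011)])
```

```text
tcp [0.508  0.075  0.2083] 0.05367222310450848 cam in tool [-0.0004 -0.0797 -0.1258]
[0.4775 0.064  0.099 ] [0.5344 0.0878 0.099 ] 0.06168845445861896 0.39622695902445415 [0.506  0.0759 0.099 ]
offset in tool [-0.0015 -0.0017  0.1093]
key?
0.005 -0.027 [array([245., 316.]), array([249., 371.])]
0.005 -0.033 [array([228., 316.]), array([232., 371.])]
0.005 0.027 [array([404., 316.]), array([400., 371.])]
0.005 0.033 [array([421., 316.]), array([417., 371.])]
0.01 -0.027 [array([248., 309.]), array([251., 363.])]
0.01 -0.033 [array([231., 309.]), array([235., 363.])]
0.01 0.027 [array([401., 309.]), array([398., 363.])]
0.01 0.033 [array([418., 309.]), array([414., 363.])]
0.014 -0.027 [array([250., 304.]), array([253., 357.])]
0.014 -0.033 [array([233., 304.]), array([237., 357.])]
0.014 0.027 [array([399., 304.]), array([396., 357.])]
0.014 0.033 [array([416., 304.]), array([412., 357.])]
0.017 -0.027 [array([251., 301.]), array([254., 353.])]
0.017 -0.033 [array([235., 301.]), array([238., 353.])]
0.017 0.027 [array([398., 301.]), array([395., 353.])]
0.017 0.033 [array([414., 301.]), array([411., 353.])]
```

View pics/scene1.png

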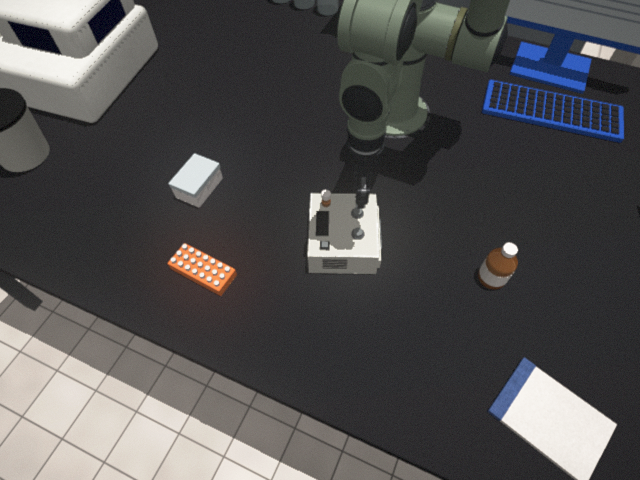

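Tips sit about 9–10 mm ahead of the TCP at this opening, about 6 mm thick, centred ±30 mm: a match for the ±31 mm buttons. Next: shift (−2,+1) and descend to about 10 mm above the caps.

```bash
python3 -m pendant '[-2,1,-15,0,0,0,0.37, -2,1,-35,0,0,0,0.37, -2,1,-55,0,0,0,0.37, -2,1,-70,0,0,0,0.37, -2,1,-80,0,0,0,0.37, -2,1,-88,0,0,0,0.37, -2,1,-88,0,0,0,0.37, -2,1,-88,0,0,0,0.37, -2,1,-88,0,0,0,0.37, -2,1,-88,0,0,0,0.37]'
python3 - <<'E'
from plant import ctrl; import cv2; from h import *
for n in ["wrist","side","scene"]: cv2.imwrite(f"pics/{n}2.png",ctrl.read_camera(n)[:,:,::-1])
a=cv2.imread("pics/scene2.png")[170:290,290:400]; b=cv2.imread("pics/side2.png")[190:310,220:350]
a=cv2.resize(a,(400,400),interpolation=cv2.INTER_CUBIC);b=cv2.resize(b,(400,400),interpolation=cv2.INTER_CUBIC)
cv2.imwrite("pics/z2.png",np.hstack([a,b]))
E
```

```text
t: 2.8
ee_pos: [0.5063, 0.076, 0.1206]
tool_rot: [0.0, 0.98, 0.199, 0.0]
force: [0.6, 0.6, 0.2]
opening: 0.0538
```

View pics/wrist2.png

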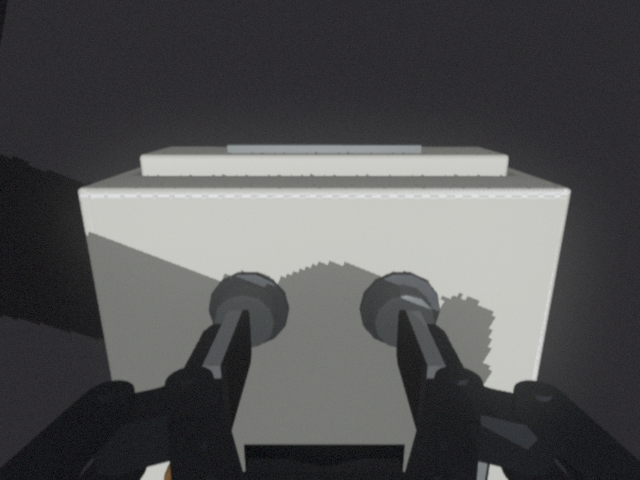

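View pics/z2.png

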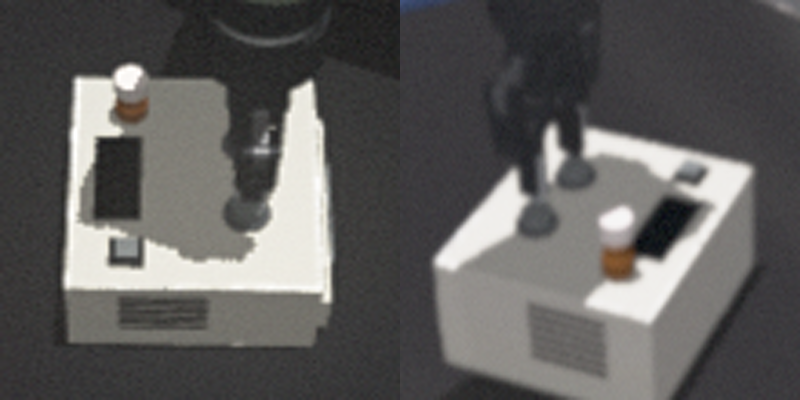

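Each tip is above its own cap (left near (244,312), right near (405,312)). I'll feel for contact.

```bash
python3 -m pendant '[0,0,-3,0,0,0,0.37, 0,0,-6,0,0,0,0.37, 0,0,-8,0,0,0,0.37, 0,0,-10,0,0,0,0.37, 0,0,-12,0,0,0,0.37, 0,0,-13,0,0,0,0.37, 0,0,-14,0,0,0,0.37, 0,0,-14,0,0,0,0.37, 0,0,-14,0,0,0,0.37, 0,0,-14,0,0,0,0.37]'
```

```text
t: 4.2
ee_pos: [0.5059, 0.076, 0.1068]
tool_rot: [0.0, 0.98, 0.199, 0.0]
force: [-2.6, -0.5, 8.4]
opening: 0.0539
```

```bash
python3 -m pendant '[0,0,-1,0,0,0,0.37, 0,0,-2,0,0,0,0.37, 0,0,-3,0,0,0,0.37, 0,0,-4,0,0,0,0.37, 0,0,-5,0,0,0,0.37, 0,0,-5,0,0,0,0.37, 0,0,-5,0,0,0,0.37, 0,0,-5,0,0,0,0.37, 0,0,-5,0,0,0,0.37, 0,0,-5,0,0,0,0.37]'
python3 - <<'E'
from plant import ctrl; import cv2; from h import *
for n in ["wrist","side","scene"]: cv2.imwrite(f"pics/{n}3.png",ctrl.read_camera(n)[:,:,::-1])
print(ctrl.get_obs()['wrist_torque'])
E
```

```text
t: 5.45
ee_pos: [0.506, 0.0761, 0.1049]
tool_rot: [0.0, 0.98, 0.199, 0.001]
force: [-13.0, -0.3, 37.6]
opening: 0.0539
[-0.11457776  2.78482064  0.00813603]
```

View pics/wrist3.png

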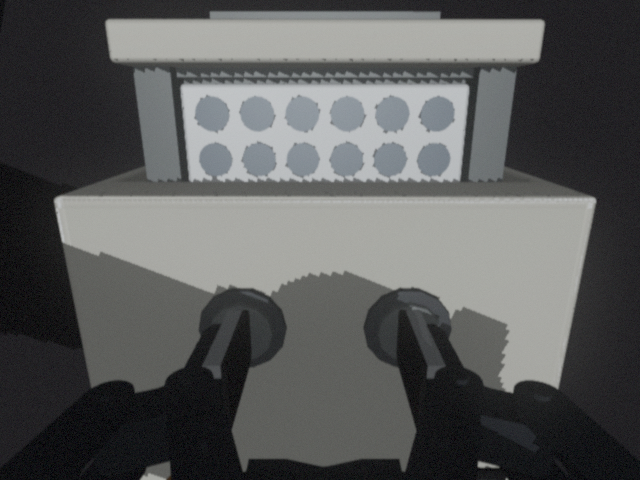

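The drawer is about half out and both buttons are at their stops. I'll ease 1 mm off the 38 N push, which stays well above the 10 N needed, and hold.

```bash
python3 -m pendant '[0,0,1,0,0,0,0.37, 0,0,1,0,0,0,0.37, 0,0,1,0,0,0,0.37, 0,0,1,0,0,0,0.37, 0,0,1,0,0,0,0.37, 0,0,1,0,0,0,0.37, 0,0,1,0,0,0,0.37, 0,0,1,0,0,0,0.37, 0,0,1,0,0,0,0.37, 0,0,1,0,0,0,0.37]'
python3 -m pendant '[0,0,0,0,0,0,0.37, 0,0,0,0,0,0,0.37, 0,0,0,0,0,0,0.37, 0,0,0,0,0,0,0.37, 0,0,0,0,0,0,0.37, 0,0,0,0,0,0,0.37, 0,0,0,0,0,0,0.37, 0,0,0,0,0,0,0.37, 0,0,0,0,0,0,0.37, 0,0,0,0,0,0,0.37]'
cat > m.py <<'E'
from plant import ctrl; import cv2,sys; from h import *
k=sys.argv[1]
for n in ["wrist","scene"]: cv2.imwrite(f"pics/{n}{k}.png",ctrl.read_camera(n)[:,:,::-1])
P=ctrl.camera_params("wrist"); m=np.array([.506,.0759]); t=.398
ey=np.array([-np.sin(t),np.cos(t)])
for d in (0,.09,.1):  # outer face top edge at incubator y = .093+d, z=.051; buttons mid at y=.035
    p=m+ey*(.093+d-.035); print(d,px(P,[*p,.051]))
E
python3 m.py 4
```

```text
t: 6.85
ee_pos: [0.5059, 0.0761, 0.105]
tool_rot: [0.0, 0.98, 0.199, 0.001]
force: [-9.2, -0.1, 28.7]
opening: 0.0541
t: 8.1
ee_pos: [0.5059, 0.076, 0.105]
tool_rot: [0.0, 0.98, 0.199, 0.001]
force: [-9.6, -0.6, 28.4]
opening: 0.0539
0 (np.float64(324.525429377427), np.float64(159.26643220136376))
0.09 (np.float64(325.13459120168943), np.float64(-100.42459786715895))
0.1 (np.float64(325.21659595182325), np.float64(-135.38394230499247))
```

View pics/wrist4.png

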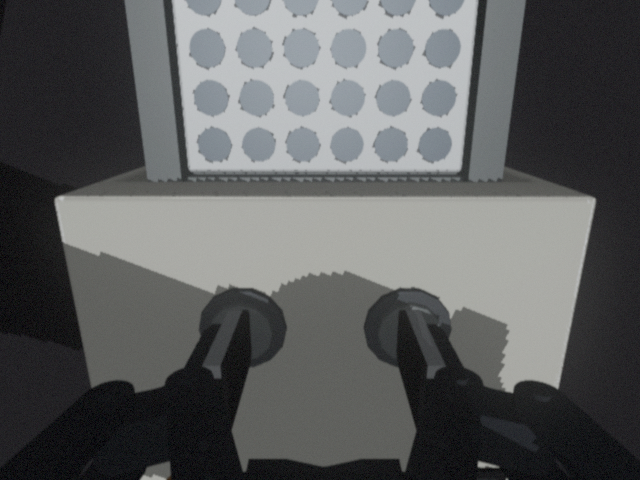

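View pics/scene4.png

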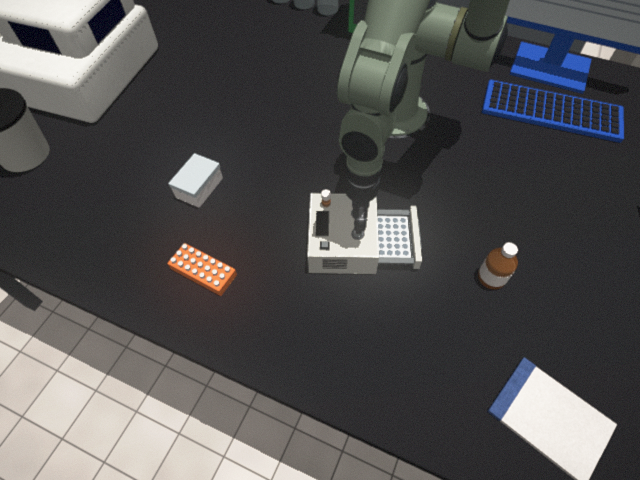

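Both buttons are still held and the drawer is well out. I'll hold once more and check whether it has stopped moving.

```bash
python3 -m pendant '[0,0,0,0,0,0,0.37, 0,0,0,0,0,0,0.37, 0,0,0,0,0,0,0.37, 0,0,0,0,0,0,0.37, 0,0,0,0,0,0,0.37, 0,0,0,0,0,0,0.37, 0,0,0,0,0,0,0.37, 0,0,0,0,0,0,0.37, 0,0,0,0,0,0,0.37, 0,0,0,0,0,0,0.37]'
python3 m.py 5
python3 - <<'E'
import cv2; from plant import ctrl; from h import *
print(cv2.absdiff(cv2.imread('pics/wrist4.png'),cv2.imread('pics/wrist5.png'))[:200].mean(), cv2.absdiff(cv2.imread('pics/scene4.png'),cv2.imread('pics/scene5.png'))[190:290,370:440].max())
a=cv2.imread('pics/scene5.png'); P=ctrl.camera_params('scene')
m=np.array([.506,.0759]); t=.398; ey=np.array([-np.sin(t),np.cos(t)]);ex=np.array([ey[1],-ey[0]])
c=a[180:300,330:450]; c=cv2.resize(c,(600,600),interpolation=cv2.INTER_CUBIC)
for d,col in((.08,(0,0,255)),(.09,(0,255,255)),(.1,(0,255,0))):
    for x in (-.084,0,.084):
        u=px(P,[*(m+ey*(.058+d)+ex*x),.051]); cv2.circle(c,(int((u[0]-330)*5),int((u[1]-180)*5)),3,col,-1)
cv2.imwrite('pics/z5.png',c)
E
```

```text
t: 9.45
ee_pos: [0.5059, 0.076, 0.105]
tool_rot: [0.0, 0.98, 0.199, 0.001]
force: [-9.9, -0.2, 29.3]
opening: 0.0539
0 (np.float64(324.52555938899155), np.float64(159.2665675298858))
0.09 (np.float64(325.13469918574185), np.float64(-100.42433166979308))
0.1 (np.float64(325.21670095796253), np.float64(-135.38365312206494))
2.241080729166667 16
```

View pics/z5.png

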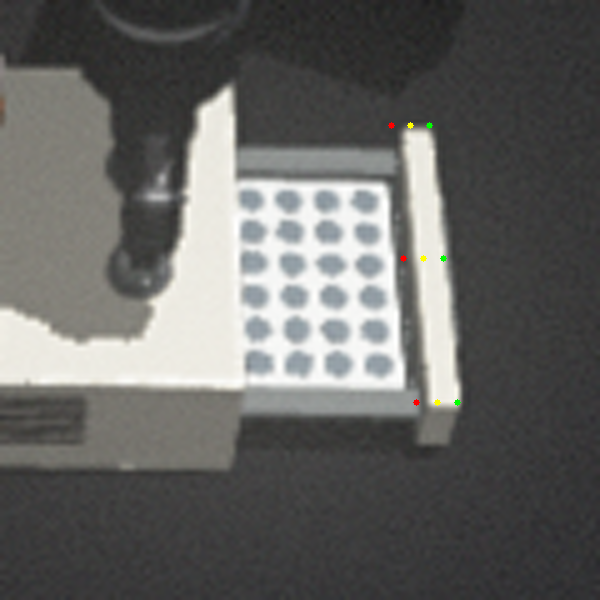

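The drawer's outer top edge lies on the green 100 mm marks and is no longer moving. I'll release straight up.

```bash
python3 -m pendant '[0,0,5,0,0,0,0.37, 0,0,15,0,0,0,0.37, 0,0,30,0,0,0,0.37, 0,0,50,0,0,0,0.37, 0,0,75,0,0,0,0.37, 0,0,100,0,0,0,0.37, 0,0,120,0,0,0,0.37, 0,0,120,0,0,0,0.37, 0,0,120,0,0,0,0.37, 0,0,120,0,0,0,0.37]'
python3 m.py 6
```

```text
t: 10.8
ee_pos: [0.5053, 0.076, 0.2212]
tool_rot: [-0.0, 0.98, 0.199, -0.001]
force: [0.4, -0.9, 0.3]
opening: 0.054
0 (np.float64(325.08225894539095), np.float64(138.41545186147596))
0.09 (np.float64(325.4601726818195), np.float64(-13.031003686217758))
0.1 (np.float64(325.5072010666128), np.float64(-31.877320981794725))
```

View pics/wrist6.png

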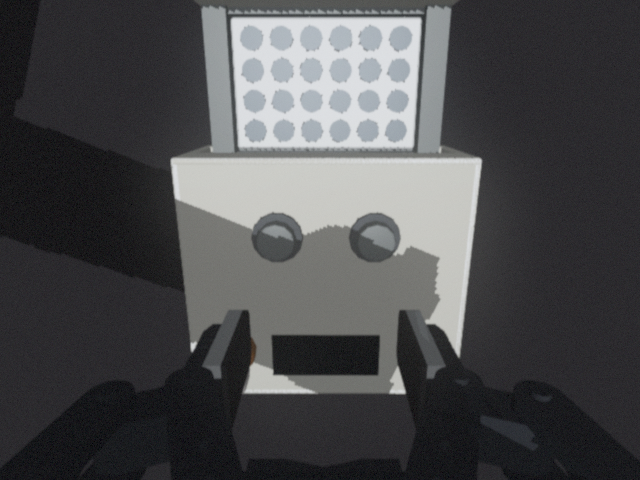

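View pics/scene6.png

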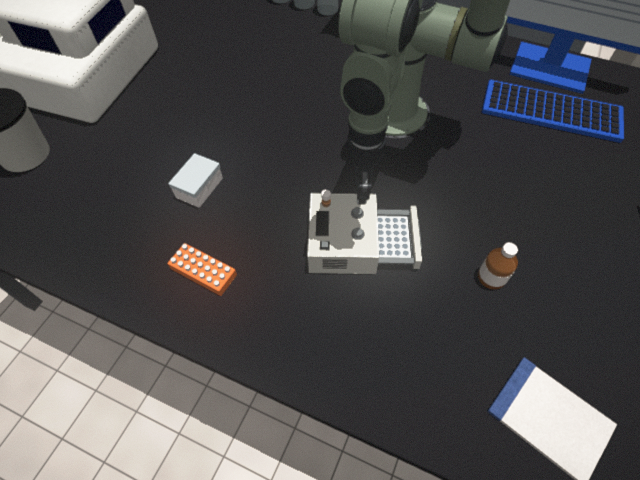

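The tool is clear with force near 0, both buttons are up ((277,237) and (375,237)), the drawer is out with the plate lying in it, and the bystanders look unmoved.

```bash
python3 -c "
from plant import ctrl; print(ctrl.job_done())"
```

```text
the job is handed in; nothing more can be done
None
```

The job is done and handed in at about 10.9 s of the 35 s allowed; no verdict was reported. I pressed both round buttons together, one under each fingertip, and held them with about 28–38 N in total. That kept both at their stops until the drawer had stopped moving. I then lifted straight up about 115 mm.

- **Drawer:** before release, its front edge lay on the computed 100 mm marks in the scene camera, and two pictures more than 1 s apart showed no movement. After release it was still out, with the plate lying in it.
- **Buttons:** both looked up again in the wrist picture. I judged that by eye and did not measure their height.
- **Square key and bystanders:** the key, vial, tip box, bottle and tube rack looked unchanged in the scene picture. I did not measure their positions.
- **Robot:** the force on the tool was back near zero after the lift, and the gripper was touching nothing.
- **Disagreements:** the side camera put the midpoint of the two buttons about 11 mm away from the wrist camera's estimate, and the scene camera about 5 mm away. I used the close-up wrist measurement, where the button spacing came out at 61.7 mm against the stated 62 mm. There was also a sideways force of about 9–13 N while pressing, which had no visible effect.

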